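# Turn a circuit board over in its holder

### The arm

A 7-joint arm with a two-finger parallel gripper is mounted at the origin on a cart in front of the work surface, level with it; the furniture and walls round the work are solid. World frame = base frame: x ahead of the robot, y to its left, z up, the work surface at z = 0. Lengths are in m, angles in degrees, forces in N, time in s.
With the tool pointing down it reaches from about 0.425 to 0.875 m from the base axis. Payload 4.7 kg.
Tool frame: the origin (TCP) lies at the very end of the fingers, on their centre line; the grasp point (between the pads) lies 19 mm behind it; z points along the fingers, y is the direction in which the jaws open and shut (so a half turn about z gives the same grasp; the last joint's range is limited). The gripper opens to 87 mm and grips with 3 to 60 N. Pads are 19 mm wide; open, the fingers measure 117 mm over their backs; the gripper's body (75 mm by 190 mm) begins 51 mm behind the grasp point.
Start: joints at [-71.213, 18.392, -4.016, 83.108, 1.295, 78.541, -3.26], TCP at [0.201, 0.618, 0.223] pointing down, gripper open.
Joint ranges: [-163.93, 163.93], [-17.29, 119.83], [-79.2, 71.16], [3.27, 140.29], [-89.18, 269.18], [5.43, 117.66], [-154.24, 154.24]. Speed limits (degrees/s): [147.25, 147.25, 180, 180, 180, 180, 180].

### API

Orientations are given as [roll, pitch, yaw] about the fixed x, y, z axes, in that order (R = Rz(yaw) Ry(pitch) Rx(roll)).
In Python, from cell import * gives the robot as it stands.
- The arm moves only by the tool drive_tool, never from a script. Its argument "moves" is text: rows parted by semicolons, each of 5 numbers parted by spaces: the shift along the tool's x, y, z in m, then the turn about the tool's z in degrees, then the gripper's target within -1 to 1 (fully open at 1, half-way at 0, shut at -1). In form: x y z yaw fingers; .... A call has exactly 8 rows; each row is the pose to reach, as a shift and turn from the pose commanded when the call began, along the tool's axes at that moment; what a row does not reach only later rows make up. A row lasts 1/10 s, in which the tool goes at most 50 mm and 8.59 degrees, less where a joint would pass 70% of its speed; a pose out of reach is approached as far as the arm can. A call with a gripper value outside its range is refused whole. The fingers move at their own pace and stop on an object; "grip_force" is the grip in N (left out, the last holds). Time passes only in rows, so rows that repeat a pose let the fingers close, or fill a call up. It gives the time, the measured TCP pose, the force and the opening at its end, in the units of the state.
- get_obs(): the state, without advancing time (a new reading comes with each control period).
- read_camera(name): name is "scene" or "side" or "wrist"; returns (picture, depth): 480x640x3 uint8, red, green, blue; 480x640 float32, m along the optical axis (not along the pixel's ray), 0 where there is no reading.
- calibration(name): a dict with "intrinsics" (3x3 intrinsics, pixels), "k1" (the pictures are not rectified: a ray, as slopes to the right and down, at radius r is drawn at 1 + k1 r^2 times it, then the intrinsics apply), "cam_to_world" (4x4, takes a point from camera to world coordinates); the wrist camera has in their place "T_tool_cam" (4x4, takes a point from camera to tool coordinates, whose origin is the TCP and whose axes are the flange's). Camera axes: x right, y up, looking along -z (the intrinsics and any distortion apply to the point x, -y, -z); pixel columns grow to the right and rows downward; lengths in m; the calibration is good to about 2 mm. A picture is of the moment at which its call begins: read the wrist's pose just before it. calibration takes no time and is no camera call.
- sign_off(): hands the job in, once; it reports no verdict.
Trained networks look in the newest picture that a camera, given by its name, has taken for a name from the list of things; names that differ only in an ending like _2 or _b are one class to them, and where a whole thing is asked for, a point or a joint stands for the part that bears it (a point fixed in the world has none). Each returns a list of dicts, best first, with "conf" (0 to 1); they miss things now and then, are a little off and sometimes report something else, mostly with a low value. They report only what shows in the picture. A call takes as long as a camera call.
- search_frame(camera, name): "uv" ([column, row] in pixels, amid what is visible of it).
- pinpoint(camera, name): "uv" ([column, row] in pixels: a listed point, or the origin of a listed thing).
The state is a dict: "time_s": time; "qpos": joint angles; "joint_velocities": joint speeds; "effort": joint torques, N m; "tool_pos": TCP position; "tool_rot": TCP orientation; "force": force on the tool from outside, world axes, zero at the start; "wrist_torque": the same for the moment, N m; "grip_width": finger opening in m.
Only numpy, scipy, OpenCV 4.12 (cv2) and the standard library are available. Lean on these libraries where they do the work, as an engineer would, in place of code of your own. Each camera call takes 0.05 s, during which the arm holds its last target. There are 200 camera calls.

### The job

The circuit board in the swivel holder has to be inspected from its solder side: push the latch lever back to free the frame, turn the frame right over by pushing gently on its metal rails until it is against its other stop, then push the lever forward again so that the latch drops fully into its notch and locks the frame. Only push with the fingers, pinch or pick up nothing; do not press on the board itself, and leave the other things on the desk where they are.

Things in the scene. Friction and masses are not known exactly. Their poses are not given: they have to be found in the camera images.
- holder: Swivel board holder, fixed by suction feet. Origin: centre of its underside; z up, +x its back (away from the robot, within its yaw), +y its left. Base plate 120 (x) x 262 (y), top at 17 mm; pillars 36 x 14 at y = +-108, 119 mm high (right one with a rear ear, x to 45, 134 high). The frame turns about the line x = 0, z = 105 mm, parallel to y; its sweep (66 mm radius, y -90 to 90) is clear.
- board: The green circuit board, 98 x 148 x 1.6 mm, held in the frame's mid-plane; origin at its centre, on the turning axis. Its own z axis is the side with the parts (up to 17 mm high), up at the start; the solder side is underneath. Not to be pressed on: its faces lie 4 mm below the frame's faces.
- board_frame (a joint): Frame angle: 0 at the start (flat, parts side up, at one stop), 3.14 = flat, solder side up, at the other stop. Grows as the rail near the robot goes down and the far rail comes up and over towards the robot. Stiff pivot: it stays at any angle where it is left; about 2 N on a rail turns it. The stops are rubber-tipped. It cannot turn while the latch is in a notch.
- rail_a (a point): Middle of the long rail that is near the robot at the start (far after turning over): centre of the rail's section, 56 mm from the turning axis. The frame is flat aluminium, 130 x 180 x 10 mm outside; rails 18 mm wide, 10 mm thick; the long rails run along the holder's y, outer edge 65 mm and inner edge 47 mm from the axis.
- rail_b (a point): Middle of the opposite long rail, far from the robot at the start (near it after turning over); same sizes.
- pawl (a joint): Latch angle: 0 = roller tooth fully in the notch of the index disc on the shaft's right end (locked), 0.75 = lever right back. Grows as the knob is pushed to the holder's back (+x), shrinks as it is pushed forward. Stays where left; under 1 N at the knob moves it. Tooth clear from about 0.3; drops in only with the frame within about 0.1 rad of a stop.
- pawl_knob (a point): Centre of the black ball knob, 16 mm across, on top of the latch lever at the holder's right. Its dark arm, 6 mm thick along y, leads down to the pin at x = 34, y = -123, z = 125.5 mm of the holder, 64 mm from the knob. Knob at x = 15.5, z = 186.5 mm when locked, about x = 62, z = 183 mm when right back.
- tweezers: Steel tweezers, 128 mm long, flat on the desk in front of the holder. Bystander.
- eraser: Eraser, 46 x 20 x 12 mm, behind the holder. Bystander.
- parts_vial: Clear vial with a cap, 30 mm across, 44 mm high, left of the holder. Bystander.
- bush_c: Flanged steel pin standing on its flange, 27 mm across, 28 mm high, right of the holder. Bystander.
- calculator: Desk calculator, 140 x 92 x 25 mm, at the right. Bystander.
- mouse: Black computer mouse, 109 x 60 x 41 mm, at the right. Bystander.
- screwdriver: Small screwdriver, 158 mm long, at the right. Bystander.

How it is judged:
By the outcome, as a careful person would: the job done as asked, in the order asked, and still so for the second after the job is handed in, with the robot touching nothing.
It also fails if it takes over 69 s, if anything falls off the work surface, if the arm or the gripper's body presses on something with over 40 N, if the wrist force passes 120 N, or if a joint passes its speed limit or range.

## Working session

There is one attempt and no reset: what is moved stays moved. The work goes in short steps, Python scripts to look and compute and a tool call to move; the robot and the scene stay as the last step left them, time stands still between calls to the robot, and variables do not carry over. Pictures are saved under pics/ and viewed, about 8 in all and at most 12, crops included, and the job is handed in when it is done.

Besides the shell and the picture viewer there is one more tool, called after ">>>" by a JSON object that holds its "method" and its "body", one argument or row to a line. drive_tool: Moves the arm, as the interface text tells. Its arguments: {"type":"object","properties":{"moves":{"type":"string"},"grip_force":{"type":"number"}},"required":["moves"]}

```bash
ls; mkdir -p pics; cat > h.py <<'E'
from cell import *
import numpy as np, cv2
from scipy.spatial.transform import Rotation as Ro
def ray_pts(cam,uv,depth):
    c=calibration(cam);K=np.array(c["intrinsics"]);k1=c["k1"]
    x=(uv[0]-K[0,2])/K[0,0];y=(uv[1]-K[1,2])/K[1,1]
    rd=np.hypot(x,y);r=rd
    for _ in range(20): r=rd/(1+k1*r*r)
    s=r/rd if rd>0 else 1
    p=np.array([x*s*depth,-y*s*depth,-depth,1])
    return p
def T_of(cam,obs=None):
    c=calibration(cam)
    if "cam_to_world" in c: return np.array(c["cam_to_world"])
    o=obs; T=np.eye(4);T[:3,:3]=Ro.from_euler('xyz',o["tool_rot"],degrees=True).as_matrix();T[:3,3]=o["tool_pos"]
    return T@np.array(c["T_tool_cam"])
def w(cam,uv,depth,obs=None): return (T_of(cam,obs)@ray_pts(cam,uv,depth))[:3]
def proj(cam,P,obs=None):
    c=calibration(cam);K=np.array(c["intrinsics"]);p=np.linalg.inv(T_of(cam,obs))@np.r_[P,1]
    x,y=p[0]/-p[2],-p[1]/-p[2];f=1+c["k1"]*(x*x+y*y)
    return np.array([K[0,0]*x*f+K[0,2],K[1,1]*y*f+K[1,2]])
def dmed(d,uv,k=2):
    u,v=int(round(uv[0])),int(round(uv[1]));q=d[max(v-k,0):v+k+1,max(u-k,0):u+k+1];q=q[q>0]
    return float(np.median(q)) if q.size else 0
def save(n,im): cv2.imwrite("pics/"+n+".png",cv2.cvtColor(im,cv2.COLOR_RGB2BGR))
E
python3 - <<'E'
from h import *
np.set_printoptions(precision=4,suppress=True)
print(get_obs())
for cam in("scene","side"):
    im,d=read_camera(cam);save(cam+"0",im);np.save(cam+"0.npy",d)
    print(cam,T_of(cam),calibration(cam)["intrinsics"])
    for n in("holder","board","rail_a","rail_b","pawl_knob"):
        for r in pinpoint(cam,n)[:2]:
            dd=dmed(d,r["uv"]);print(cam,n,r["uv"],round(r["conf"],2),dd,w(cam,r["uv"],dd))
E
```

```text
pics
{'time_s': 0.0, 'qpos': array([-71.2135,  18.4395,  -4.0148,  83.1755,   1.2941,  78.5418,
        -3.2591]), 'joint_velocities': array([-0.0218, -0.0633, -0.0217, -0.0263,  0.0376, -0.0161,  0.0836]), 'effort': array([ -0.0001, -49.1294,  -0.4039, -31.252 ,  -0.0638,   0.0441,
         0.0002]), 'tool_pos': array([0.2005, 0.6177, 0.2215]), 'tool_rot': array([-179.8885,    0.0052,  162.0232]), 'force': array([ 0.2181,  0.2591, -0.3712]), 'wrist_torque': array([-0.0139,  0.0237,  0.0116]), 'grip_width': 0.08729253362159628}
scene [[ 0.4495  0.5884 -0.6722 -0.1336]
 [-0.8931  0.2787 -0.3532 -0.3558]
 [-0.0205  0.759   0.6507  0.7874]
 [ 0.      0.      0.      1.    ]] [[515.9985   0.     318.604 ]
 [  0.     515.9985 241.4838]
 [  0.       0.       1.    ]]
scene holder [283.6, 262.7] 0.84 1.134206771850586 [0.5668 0.1006 0.0155]
scene board [283.7, 227.2] 0.92 1.083276391029358 [0.5793 0.1007 0.1067]
scene board [475.0, 351.0] 0.25 0.9525518417358398 [ 0.5175 -0.3347  0.0075]
scene rail_a [295.8, 209.1] 0.64 1.1299811601638794 [0.6452 0.1077 0.1069]
scene rail_a [264.8, 240.5] 0
[... 556 characters left out ...]
7627 [0.6328 0.1679 0.1052]
side holder [380.9, 312.4] 0.66 1.2519277334213257 [0.5403 0.188  0.1096]
side board [336.7, 303.3] 0.63 1.2735207080841064 [0.5986 0.112  0.1052]
side board [305.5, 238.5] 0.39 1.2815357446670532 [ 0.5877 -0.0149  0.191 ]
side rail_a [316.4, 308.6] 0.62 1.259290099143982 [0.6433 0.1001 0.1097]
side rail_a [362.4, 289.4] 0.58 1.2921264171600342 [0.5335 0.118  0.1096]
side rail_b [316.4, 308.6] 0.62 1.259290099143982 [0.6433 0.1001 0.1097]
side rail_b [362.4, 289.4] 0.58 1.2921264171600342 [0.5335 0.118  0.1096]
side pawl_knob [305.5, 240.0] 0.7 1.2784628868103027 [ 0.5903 -0.0112  0.1912]
side pawl_knob [338.0, 300.7] 0.67 1.2752890586853027 [0.5932 0.1094 0.1074]
```

```bash
python3 - <<'E'
from h import *
np.set_printoptions(precision=4,suppress=True)
a=cv2.imread("pics/scene0.png");b=cv2.imread("pics/side0.png")
cv2.imwrite("pics/v1.png",cv2.resize(np.vstack([a[120:420,130:560],b[150:450,130:560]]),None,fx=1,fy=1))
# frame + base rectangles from depth
def cloud(cam):
    d=np.load(cam+"0.npy");c=calibration(cam);K=np.array(c["intrinsics"])
    vv,uu=np.mgrid[0:480,0:640];dist=np.array([c["k1"],0,0,0.])
    # k1 model is same as OpenCV's forward
    n=cv2.undistortPoints(np.dstack([uu,vv]).reshape(-1,1,2).astype(np.float64),K,dist).reshape(480,640,2)
    P=np.dstack([n[...,0]*d,-n[...,1]*d,-d,np.ones_like(d)])@T_of(cam).T
    P=P[...,:3];P[d<=0]=np.nan;return P
for cam in("scene","side"):
    P=cloud(cam);np.save(cam+"P.npy",P)
    q=P.reshape(-1,3);ok=np.isfinite(q[:,0])&(abs(q[:,0]-.59)<.2)&(abs(q[:,1]-.105)<.2);q=q[ok]
    for lo,hi,nm in((.100,.1165,"frame"),(.117,.124,"pillar"),(.128,.138,"ear"),(.172,.2,"knob"),(.011,.021,"base")):
        s=q[(q[:,2]>lo)&(q[:,2]<hi)]
        if len(s)<5: continue
        r=cv2.minAreaRect(s[:,:2].astype(np.float32));print(cam,nm,len(s),r,s.mean(0),np.median(s[:,2]))
E
```

```text
scene frame 3595 ((0.5852569341659546, 0.10583473742008209), (0.2576899826526642, 0.1342877447605133), 82.89263916015625) [0.5785 0.1027 0.1069] 0.10678656666032149
scene pillar 253 ((0.5907330513000488, 0.09692607820034027), (0.24682626128196716, 0.06320848315954208), 81.44450378417969) [0.5909 0.0897 0.1192] 0.11873175225841326
scene ear 146 ((0.5867154002189636, -0.008075298741459846), (0.026158969849348068, 0.04957602545619011), 79.066162109375) [ 0.5852 -0.0077  0.1322] 0.1319893161211369
scene knob 61 ((0.5831104516983032, -0.01745780184864998), (0.014674750156700611, 0.014634453691542149), 43.39400863647461) [ 0.5829 -0.0173  0.1864] 0.18780206571257974
scene base 4646 ((0.6423273682594299, 0.1044837161898613), (0.2952706813812256, 0.3989158868789673), 0.008215165697038174) [0.641  0.0629 0.0156] 0.015548920085165618
side frame 4331 ((0.5896131992340088, 0.1103639006614685), (0.25472405552864075, 0.13268527388572693), 81.91069030761719) [0.5917 0.1154 0.1079] 0.10779350663972309
side pillar 396 ((0.5962028503417969, 0.10424555838108063), (0.24390918016433716, 0.06785175949335098), 85.00114440917969) [0.6014 0.1227 0.1197] 0.11942882094499485
side ear 172 ((0.5913561582565308, -0.006128933280706406), (0.03271576762199402, 0.05260658636689186), 75.10529327392578) [ 0.594  -0.0043  0.1323] 0.13199848206488762
side knob 55 ((0.5896971821784973, -0.012624919414520264), (0.012631749734282494, 0.015585547313094139), 57.37570571899414) [ 0.5909 -0.0124  0.1868] 0.18861070761592558
side base 5098 ((0.634909987449646, 0.10427866876125336), (0.3983612358570099, 0.31016936898231506), 89.99715423583984) [0.7068 0.0911 0.0169] 0.017027940678259412
```

View pics/v1.png

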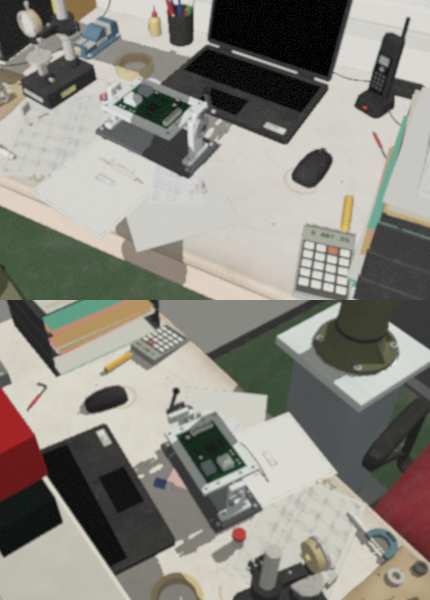

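```bash
cat >> h.py <<'E'
C=np.array([.5875,.1085]);PSI=-7.2
def H(hx,hy,hz):
    c,s=np.cos(np.radians(PSI)),np.sin(np.radians(PSI));return np.array([C[0]+c*hx-s*hy,C[1]+s*hx+c*hy,hz])
def toH(P):
    c,s=np.cos(np.radians(PSI)),np.sin(np.radians(PSI));d=np.asarray(P)[:2]-C;return np.array([c*d[0]+s*d[1],-s*d[0]+c*d[1],P[2]])
def shift(P,o=None):
    o=o or get_obs();return Ro.from_euler('xyz',o["tool_rot"],degrees=True).as_matrix().T@(P-o["tool_pos"])
E
python3 - <<'E'
from h import *
np.set_printoptions(precision=4,suppress=True)
c=calibration("wrist");print(c)
print(H(-40,0,0) is None, shift(H(-.04,0,.40)), H(-.04,0,.4))
E
```

```text
{'intrinsics': array([[370.2765,   0.    , 321.1509],
       [  0.    , 370.2765, 236.2576],
       [  0.    ,   0.    ,   1.    ]]), 'k1': -0.060969916868165046, 'T_tool_cam': array([[-0.0002,  0.9518,  0.3067,  0.0859],
       [ 1.    ,  0.0003, -0.0002, -0.0001],
       [-0.0003,  0.3067, -0.9518, -0.1614],
       [ 0.    ,  0.    ,  0.    ,  1.    ]])}
False [-0.486  -0.373  -0.1774] [0.5478 0.1135 0.4   ]
```

>>> {"method": "drive_tool", "body": {
  "moves": "0 0 -0.045 0 -1; 0 0 -0.09 0 -1; -0.02 -0.015 -0.13 -2 -1; -0.05 -0.04 -0.16 -4 -1; -0.085 -0.065 -0.177 -6 -1; -0.12 -0.092 -0.177 -8 -1; -0.155 -0.119 -0.177 -10 -1; -0.19 -0.146 -0.177 -10.8 -1",
  "grip_force": 10
}}

```text
time_s: 1.4
tool_pos: [0.3372, 0.4191, 0.4]
tool_rot: [179.9, 0.0, 172.9]
force: [1.2, 0.1, 0.3]
grip_width: 0.0307
```

```bash
python3 - <<'E'
from h import *
o=get_obs();print(o["time_s"],o["tool_pos"],o["tool_rot"],o["grip_width"],shift(H(-.04,0,.40)))
E
```

```text
1.4 [0.33716151 0.41913381 0.40003389] [1.79940700e+02 3.00458808e-02 1.72883471e+02] 0.03065710529438049 [-2.4689366e-01 -2.7716864e-01 -1.2350560e-04]
```

>>> {"method": "drive_tool", "body": {
  "moves": "-0.03 -0.034 0 0 -1; -0.065 -0.072 0 0 -1; -0.1 -0.112 0 0 -1; -0.135 -0.152 0 0 -1; -0.17 -0.192 0 0 -1; -0.205 -0.232 0 0 -1; -0.235 -0.265 0 0 -1; -0.247 -0.277 0 0 -1"
}}

```text
time_s: 2.2
tool_pos: [0.5485, 0.1097, 0.4]
tool_rot: [-179.9, 0.1, 172.5]
force: [0.6, -0.4, 0.1]
grip_width: 0.0005
```

```bash
python3 - <<'E'
from h import *
np.set_printoptions(precision=4,suppress=True)
o=get_obs();im,d=read_camera("wrist");save("w1",im)
print(o["time_s"],o["tool_pos"],o["tool_rot"],o["grip_width"],o["force"])
for n in("holder","board","rail_a","rail_b","pawl_knob"):
    for r in pinpoint("wrist",n)[:2]:
        dd=dmed(d,r["uv"]);p=w("wrist",r["uv"],dd,o);print(n,r["uv"],round(r["conf"],2),dd,p,toH(p))
c=calibration("wrist");K=np.array(c["intrinsics"]);vv,uu=np.mgrid[0:480,0:640]
n=cv2.undistortPoints(np.dstack([uu,vv]).reshape(-1,1,2).astype(np.float64),K,np.array([c["k1"],0,0,0.])).reshape(480,640,2)
P=(np.dstack([n[...,0]*d,-n[...,1]*d,-d,np.ones_like(d)])@T_of("wrist",o).T)[...,:3].reshape(-1,3)
P=P[(d.ravel()>0.2)]
q=np.array([toH(p) for p in P]);m=(abs(q[:,0])<.12)&(abs(q[:,1])<.16);q=q[m];np.save("wq.npy",q)
for lo,hi,nm in((.101,.116,"frame"),(.117,.124,"pillar"),(.13,.138,"ear"),(.174,.2,"knob"),(.011,.021,"base")):
    s=q[(q[:,2]>lo)&(q[:,2]<hi)&((abs(q[:,1])<.0935) if nm=="frame" else True)]
    if len(s)>5:
        print(nm,len(s),cv2.minAreaRect((s[:,:2]*1000).astype(np.float32)),np.percentile(s,[1,50,99],axis=0)*1000)
E
```

```text
2.2 [0.5485 0.1097 0.4   ] [-179.9176    0.1001  172.4555] 0.0004894524443395874 [ 0.6073 -0.3579  0.1159]
holder [329.3, 197.1] 0.87 0.46319517493247986 [0.5598 0.1182 0.1054] [-0.0287  0.0062  0.1054]
board [322.4, 174.2] 0.46 0.45038703083992004 [0.5297 0.1135 0.1094] [-0.058  -0.0023  0.1094]
rail_a [325.4, 175.3] 0.94 0.45091715455055237 [0.5315 0.1169 0.1093] [-0.0566  0.0013  0.1093]
rail_a [323.9, 255.1] 0.7 0.48392948508262634 [0.6348 0.1016 0.1084] [ 0.0477 -0.0009  0.1084]
rail_b [325.4, 175.3] 0.94 0.45091715455055237 [0.5315 0.1169 0.1093] [-0.0566  0.0014  0.1093]
rail_b [323.9, 255.1] 0.7 0.48392948508262634 [0.6348 0.1016 0.1084] [ 0.0477 -0.0009  0.1084]
pawl_knob [209.3, 252.4] 0.95 0.39268234372138977 [ 0.5837 -0.0155  0.1931] [ 0.0118 -0.1235  0.1931]
frame 13310 ((-0.5128173828125, 0.02289581298828125), (187.00045776367188, 130.73355102539062), 89.33568572998047) [[-65.4773 -87.4515 103.3224]
 [ -6.9618  -2.9919 107.8774]
 [ 62.6015  88.3585 114.8107]]
pillar 1195 ((8.618669509887695, -8.131546020507812), (63.14093017578125, 245.3957977294922), 0.19883781671524048) [[ -22.7902 -123.1683  117.0811]
 [   8.7201   39.5068  119.304 ]
 [  36.601   113.4183  123.275 ]]
ear 454 ((17.746187210083008, -113.68431091308594), (24.762771606445312, 49.193973541259766), 89.09880828857422) [[  -5.8959 -125.4322  130.097 ]
 [  18.5008 -108.3343  132.6411]
 [  41.8183 -101.5358  137.7299]]
knob 177 ((13.460427284240723, -122.13206481933594), (15.032440185546875, 14.386507034301758), 89.88719940185547) [[   6.3802 -129.2111  183.6654]
 [  12.2559 -120.9689  191.1755]
 [  20.2825 -114.974   195.0044]]
base 1707 ((27.147483825683594, -1.492156982421875), (321.2711181640625, 183.26165771484375), 87.74125671386719) [[ -61.3351 -129.6709   11.3261]
 [ -52.4767    3.1436   15.8801]
 [ 111.7215  156.1015   20.5245]]
```

View pics/w1.png

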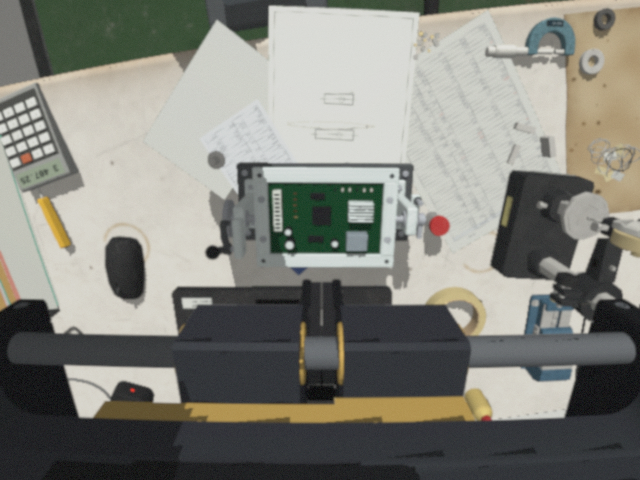

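```bash
cat > g.py <<'E'
from h import *
import sys
np.set_printoptions(precision=4,suppress=True)
o=get_obs();print(o["time_s"],"H:",toH(o["tool_pos"]),"yaw",o["tool_rot"][2],"F",o["force"])
a=list(map(float,sys.argv[1:]))
for i in range(0,len(a),3): print(a[i:i+3],shift(H(*[v/1000 for v in a[i:i+3]]),o))
E
python3 g.py -30 -123 178
```

```text
2.5 H: [-0.0421  0.0031  0.3996] yaw 172.9779291441288 F [ 0.2083 -0.3901 -0.2716]
[-30.0, -123.0, 178.0] [-0.0118 -0.1264  0.2215]
```

>>> {"method": "drive_tool", "body": {
  "moves": "-0.003 -0.04 0.02 0 -1; -0.006 -0.085 0.05 0 -1; -0.012 -0.118 0.09 0 -1; -0.012 -0.126 0.13 0 -1; -0.012 -0.126 0.17 0 -1; -0.012 -0.126 0.205 0 -1; -0.012 -0.126 0.221 0 -1; -0.012 -0.126 0.221 0 -1"
}}

```text
time_s: 3.3
tool_pos: [0.5407, -0.0095, 0.1759]
tool_rot: [-180.0, -0.3, 173.0]
force: [-0.0, -0.7, -0.1]
grip_width: 0.0002
```

```bash
python3 g.py -30 -123 178
```

```text
3.3 H: [-0.0316 -0.1229  0.1759] yaw 172.99709000460444 F [-0.0332 -0.7309 -0.1085]
[-30.0, -123.0, 178.0] [-0.0016 -0.0001 -0.0021]
```

>>> {"method": "drive_tool", "body": {
  "moves": "-0.015 0 -0.002 0 -1; -0.027 0 -0.002 0 -1; -0.036 0 -0.002 0 -1; -0.045 0 -0.002 0 -1; -0.054 0 -0.002 0 -1; -0.063 0 -0.001 0 -1; -0.069 0 0 0 -1; -0.072 0 0 0 -1"
}}

```text
time_s: 4.1
tool_pos: [0.6146, -0.0205, 0.1779]
tool_rot: [-180.0, -0.1, 172.8]
force: [0.5, 0.8, 0.2]
grip_width: 0.0004
```

```bash
python3 - <<'E'
from h import *
np.set_printoptions(precision=4,suppress=True)
o=get_obs();print(toH(o["tool_pos"]),o["force"])
im,d=read_camera("scene");save("s2",im[150:330,210:450])
for r in pinpoint("scene","pawl_knob")[:2]:
    p=w("scene",r["uv"],dmed(d,r["uv"]));print(r,toH(p))
im,d=read_camera("side");save("d2",im[180:420,200:460])
for r in pinpoint("side","pawl_knob")[:2]:
    p=w("side",r["uv"],dmed(d,r["uv"]));print(r,toH(p))
E
python3 g.py
```

```text
[ 0.043  -0.1246  0.1779] [0.4609 0.8333 0.1509]
{'uv': [346.2, 202.3], 'conf': 0.69} [ 0.0354 -0.135   0.1945]
{'uv': [284.8, 247.5], 'conf': 0.7} [ 0.065  -0.1234  0.1882]
{'uv': [235.0, 249.4], 'conf': 0.57} [ 0.118  -0.3102  0.026 ]
4.3 H: [ 0.0427 -0.1248  0.1785] yaw 172.8090906330617 F [-0.1536 -0.4672  0.1668]
```

>>> {"method": "drive_tool", "body": {
  "moves": "0.02 0 -0.01 0 -1; 0.05 0.005 -0.02 0 -1; 0.08 0.03 -0.02 0 -1; 0.105 0.065 -0.02 0 -1; 0.113 0.1 -0.01 0 -1; 0.113 0.125 0.02 0 -1; 0.113 0.125 0.05 0 -1; 0.113 0.125 0.06 0 -1"
}}

```text
time_s: 5.1
tool_pos: [0.5157, 0.1178, 0.116]
tool_rot: [-179.9, -0.2, 172.9]
force: [-0.9, -0.8, -0.4]
grip_width: 0.0005
```

```bash
python3 - <<'E'
import numpy as np
for t in range(0,50,6):
    a=np.radians(t);r=61;print(t,"tip",-r*np.cos(a)-5*np.sin(a)-9.5,105-r*np.sin(a)+5*np.cos(a))
E
python3 g.py -70.5 0 110
```

```text
0 tip -70.5 110.0
6 tip -70.68847793380294 103.59637321751451
12 tip -70.20656209885095 97.20812486378571
18 tip -69.0595324658791 90.90524592460397
24 tip -67.25995613157765 84.75679206058919
30 tip -64.82754963085077 78.8301270189222
36 tip -61.78896291833416 73.19018458203388
42 tip -58.17748738591534 67.89875713949662
48 tip -54.03269111527732 63.01381867767324
5.1 H: [-0.0724  0.0003  0.116 ] yaw 172.92254486143474 F [-0.8889 -0.7576 -0.4415]
[-70.5, 0.0, 110.0] [-0.0019 -0.0002  0.006 ]
```

>>> {"method": "drive_tool", "body": {
  "moves": "0 0 0.006 0 -1; 0 0 0.01 0 -1; 0 0 0.014 0 -1; 0 0 0.018 0 -1; 0 0 0.022 0 -1; -0.001 0 0.026 0 -1; -0.002 0 0.03 0 -1; -0.003 0 0.033 0 -1"
}}

```text
time_s: 5.9
tool_pos: [0.5211, 0.1175, 0.0853]
tool_rot: [180.0, 0.0, 172.8]
force: [0.5, -0.5, 1.6]
grip_width: 0.0008
```

```bash
python3 g.py
```

```text
5.9 H: [-0.067   0.0006  0.0853] yaw 172.82127966910775 F [ 0.501  -0.4849  1.5566]
```

>>> {"method": "drive_tool", "body": {
  "moves": "-0.001 0 0.003 0 -1; -0.002 0 0.006 0 -1; -0.003 0 0.009 0 -1; -0.005 0 0.012 0 -1; -0.006 0 0.014 0 -1; -0.008 0 0.016 0 -1; -0.009 0 0.018 0 -1; -0.009 0 0.018 0 -1"
}}

```text
time_s: 6.7
tool_pos: [0.5296, 0.1162, 0.0671]
tool_rot: [-180.0, -0.0, 172.8]
force: [0.1, -0.1, 0.7]
grip_width: 0.0009
```

```bash
cat > fr.py <<'E'
# frame angle from the depth clouds of both cameras: points on rails within the sweep
from h import *
import sys
np.set_printoptions(precision=1,suppress=True)
for cam in("scene","side"):
    im,d=read_camera(cam);save(sys.argv[1]+cam,im[130:330,200:460] if cam=="scene" else im[180:420,200:460])
    c=calibration(cam);K=np.array(c["intrinsics"]);vv,uu=np.mgrid[0:480,0:640]
    n=cv2.undistortPoints(np.dstack([uu,vv]).reshape(-1,1,2).astype(np.float64),K,np.array([c["k1"],0,0,0.])).reshape(480,640,2)
    P=(np.dstack([n[...,0]*d,-n[...,1]*d,-d,np.ones_like(d)])@T_of(cam).T)[...,:3].reshape(-1,3)[d.ravel()>.2]
    q=np.array([toH(p) for p in P[(abs(P[:,0]-.59)<.15)&(abs(P[:,1]-.11)<.15)]])*1000
    s=q[(abs(q[:,1])>78)&(abs(q[:,1])<88)&(np.hypot(q[:,0],q[:,2]-105)<70)]
    _,_,V=np.linalg.svd(s[:,[0,2]]-s[:,[0,2]].mean(0));print(cam,len(s),"slope deg",np.degrees(np.arctan2(V[0,1],V[0,0]))%180,s.mean(0))
    for r in pinpoint(cam,"pawl_knob")[:1]: print("knob",toH(w(cam,r["uv"],dmed(d,r["uv"])))*1000,r["conf"])
E
python3 fr.py a; python3 g.py
```

```text
scene 395 slope deg 46.106965420284126 [-15.9 -60.  112.1]
knob [  62.1 -126.6  186. ] 0.76
side 330 slope deg 36.03512442562049 [ -2.4  16.  126.2]
knob [  60.9 -120.   189.3] 0.74
6.9 H: [-0.0584  0.0002  0.0674] yaw 172.81655194794303 F [-0.0791  0.9952  1.0321]
```

>>> {"method": "drive_tool", "body": {
  "moves": "0.012 0 -0.015 0 -1; 0.015 0 -0.05 0 -1; 0.015 0 -0.09 0 -1; 0.005 0 -0.125 0 -1; -0.03 0 -0.138 0 -1; -0.07 0 -0.138 0 -1; -0.11 0 -0.138 0 -1; -0.135 0 -0.138 0 -1"
}}

```text
time_s: 7.7
tool_pos: [0.666, 0.0986, 0.2053]
tool_rot: [-180.0, 0.1, 172.8]
force: [0.0, -0.1, -0.4]
grip_width: 0.0006
```

```bash
python3 g.py 74 0 137; python3 - <<'E'
import numpy as np
for t in range(40,91,5):
    a=np.radians(t);print(t,"corner",65*np.cos(a)+5*np.sin(a),105+65*np.sin(a)-5*np.cos(a),"tipx",65*np.cos(a)+5*np.sin(a)+9.5)
r=58
for t in range(80,181,5):
    a=np.radians(t);print(t,"tip",r*np.cos(a)+5*np.sin(a)+9.5,105+r*np.sin(a)-5*np.cos(a))
E
```

```text
7.7 H: [0.0791 0.     0.2053] yaw 172.7979608471486 F [ 0.0221 -0.0642 -0.3844]
[74.0, 0.0, 137.0] [0.0052 0.     0.0683]
40 corner 53.00682685116627 142.95097241403016 tipx 62.50682685116627
45 corner 49.49747468305833 147.42640687119285 tipx 58.99747468305833
50 corner 45.61141684521994 151.57895075430085 tipx 55.11141684521994
55 corner 41.378228584262956 155.37700069702925 tipx 50.878228584262956
60 corner 36.8301270189222 158.7916512459885 tipx 46.3301270189222
65 corner 32.00172594832871 161.79691484867874 tipx 41.50172594832871
70 corner 26.929772420098015 164.3699196344557 tipx 36.42977242009802
75 corner 21.652867063109188 166.49108348327684 tipx 31.152867063109188
80 corner 16.211170313411515 168.1442630574589 tipx 25.711170313411515
85 corner 10.646096769056506 169.31687666222516 tipx 20.146096769056506
90 corner 5.0000000000000036 170.0 tipx 14.500000000000004
80 tip 24.495633069743004 161.25060878637342
85 tip 19.5360065698229 162.34351377558295
90 tip 14.500000000000004 163.0
95 tip 9.425940411094551 163.21507120305955
100 tip 4.352444460379083 162.9870905630427
105 tip -0.6818754845008677 162.31779315027856
110 tip -5.638705208959243 161.21227272221103
115 tip -10.48032024577731 159.67894295682922
120 tip -15.169872981077791 157.72947341949745
125 tip -19.67167308691572 155.37870075051674
130 tip -23.951459146224394 152.64451574933344
135 tip -27.976659402887016 149.54772721475248
140 tip -31.716639652468025 146.11190357741418
145 tip -35.1429363870063 142.3631935298056
150 tip -38.229473419497445 138.33012701892218
155 tip -40.9527603394222 134.04339811614383
160 tip -43.29207128895433 129.53563141681835
165 tip -45.22960269925335 124.84113374739157
170 tip -46.75060878637341 119.995633069743
175 tip -47.84351377558295 115.0360065698229
180 tip -48.5 110.0
```

>>> {"method": "drive_tool", "body": {
  "moves": "0 0 0.025 0 -1; 0 0 0.05 0 -1; 0 0 0.066 0 -1; 0 0 0.068 0 -1; 0.004 0 0.068 0 -1; 0.008 0 0.068 0 -1; 0.012 0 0.067 0 -1; 0.015 0 0.066 0 -1"
}}

```text
time_s: 8.5
tool_pos: [0.6489, 0.1015, 0.1409]
tool_rot: [179.9, 0.1, 172.8]
force: [-0.3, 0.1, -0.9]
grip_width: 0.0003
```

```bash
python3 g.py
```

```text
8.5 H: [0.0618 0.0008 0.1409] yaw 172.8357790398236 F [-0.3255  0.1044 -0.8675]
```

>>> {"method": "drive_tool", "body": {
  "moves": "0.003 0 -0.001 0 -1; 0.006 0 -0.002 0 -1; 0.01 0 -0.004 0 -1; 0.014 0 -0.006 0 -1; 0.018 0 -0.009 0 -1; 0.022 0 -0.011 0 -1; 0.026 0 -0.014 0 -1; 0.03 0 -0.016 0 -1"
}}

```text
time_s: 9.3
tool_pos: [0.6184, 0.1051, 0.1557]
tool_rot: [180.0, -0.0, 172.8]
force: [3.1, 0.4, 1.4]
grip_width: 0.0004
```

```bash
python3 g.py
```

```text
9.3 H: [0.0311 0.0005 0.1557] yaw 172.82960400478564 F [3.1178 0.4456 1.4138]
```

>>> {"method": "drive_tool", "body": {
  "moves": "0.004 0 -0.002 0 -1; 0.008 0 -0.004 0 -1; 0.012 0 -0.006 0 -1; 0.016 0 -0.007 0 -1; 0.02 0 -0.007 0 -1; 0.024 0 -0.007 0 -1; 0.028 0 -0.007 0 -1; 0.032 0 -0.006 0 -1"
}}

```text
time_s: 10.1
tool_pos: [0.5872, 0.109, 0.1618]
tool_rot: [180.0, 0.0, 172.8]
force: [1.7, 0.5, 0.5]
grip_width: 0.0002
```

```bash
python3 g.py; python3 fr.py b
```

```text
10.1 H: [-0.0004  0.0004  0.1618] yaw 172.82078034556508 F [1.6618 0.4826 0.5185]
scene 254 slope deg 104.99049657187884 [ -9.3  -5.2 116. ]
knob [-18.9   2.4 164.3] 0.74
side 272 slope deg 107.1042312938459 [  6.4  28.9 105.4]
knob [  66.1 -119.2  184.3] 0.55
```

>>> {"method": "drive_tool", "body": {
  "moves": "0.005 0 0.001 0 -1; 0.01 0 0.003 0 -1; 0.015 0 0.005 0 -1; 0.0195 0 0.007 0 -1; 0.0235 0 0.01 0 -1; 0.0275 0 0.013 0 -1; 0.031 0 0.016 0 -1; 0.0345 0 0.02 0 -1"
}}

```text
time_s: 11.1
tool_pos: [0.553, 0.1134, 0.1415]
tool_rot: [180.0, 0.0, 172.8]
force: [2.3, -0.6, 1.1]
grip_width: 0.0003
```

```bash
python3 g.py
```

```text
11.1 H: [-0.0349  0.0005  0.1415] yaw 172.81958470417993 F [ 2.2938 -0.5526  1.0829]
```

>>> {"method": "drive_tool", "body": {
  "moves": "0.0035 0 0.003 0 -1; 0.0065 0 0.007 0 -1; 0.0095 0 0.011 0 -1; 0.012 0 0.015 0 -1; 0.014 0 0.019 0 -1; 0.0155 0 0.023 0 -1; 0.0165 0 0.026 0 -1; 0.017 0 0.029 0 -1"
}}

```text
time_s: 11.9
tool_pos: [0.5361, 0.1154, 0.1123]
tool_rot: [-180.0, -0.0, 172.8]
force: [0.3, -0.4, 1.4]
grip_width: 0.0007
```

```bash
python3 g.py
```

```text
11.9 H: [-0.0519  0.0004  0.1123] yaw 172.8204154697581 F [ 0.324  -0.4054  1.4259]
```

Press down gently to the stop.

>>> {"method": "drive_tool", "body": {
  "moves": "0.001 0 0.001 0 -1; 0.001 0 0.001 0 -1; 0.001 0 0.002 0 -1; 0.001 0 0.002 0 -1; 0.001 0 0.003 0 -1; 0.001 0 0.003 0 -1; 0.001 0 0.004 0 -1; 0.001 0 0.004 0 -1"
}}

```text
time_s: 12.7
tool_pos: [0.5348, 0.1155, 0.1103]
tool_rot: [180.0, -0.1, 172.8]
force: [-6.2, -1.4, 14.1]
grip_width: 0.0004
```

```bash
python3 g.py; python3 fr.py c
```

```text
12.7 H: [-0.0531  0.0004  0.1103] yaw 172.81860281676308 F [-6.2209 -1.3771 14.0722]
scene 285 slope deg 0.7443785070642269 [-19.5 -43.4 107.7]
knob [  53.2 -125.6  184.9] 0.69
side 439 slope deg 179.78077022254678 [  7.4  15.5 109.5]
knob [  65.  -117.1  184.5] 0.58
```

```bash
python3 g.py 95 -123 230; python3 - <<'E'
import numpy as np
for c in("scene","side"):
    P=np.load(c+"P.npy").reshape(-1,3);m=(P[:,2]>.14)&(P[:,1]>-.2)&(P[:,1]<.15)&(P[:,0]>.67)
    print(c,m.sum(),P[m].min(0) if m.any() else "")
E
```

```text
12.9 H: [-0.0532  0.0004  0.1103] yaw 172.8177078877415 F [-5.2886 -0.8716 13.5295]
[95.0, -123.0, 230.0] [-0.148  -0.1234 -0.1199]
scene 20315 [ 0.93875666 -0.19997931  0.1400055 ]
side 15760 [ 0.95489361 -0.19999391  0.35981593]
```

>>> {"method": "drive_tool", "body": {
  "moves": "0 0 -0.01 0 -1; 0 0 -0.04 0 -1; 0 0 -0.08 0 -1; 0 0 -0.115 0 -1; -0.01 -0.01 -0.13 0 -1; -0.03 -0.02 -0.13 0 -1; -0.05 -0.03 -0.13 0 -1; -0.06 -0.04 -0.13 0 -1"
}}

```text
time_s: 13.7
tool_pos: [0.5909, 0.0676, 0.2386]
tool_rot: [-180.0, 0.1, 172.8]
force: [0.1, 0.4, -0.6]
grip_width: 0.0005
```

>>> {"method": "drive_tool", "body": {
  "moves": "-0.02 -0.01 0 0 -1; -0.045 -0.03 0 0 -1; -0.07 -0.055 0 0 -1; -0.088 -0.08 0 0 -1; -0.088 -0.083 0.01 0 -1; -0.088 -0.083 0.035 0 -1; -0.088 -0.083 0.055 0 -1; -0.088 -0.083 0.06 0 -1"
}}

```text
time_s: 14.5
tool_pos: [0.6645, -0.024, 0.1752]
tool_rot: [-180.0, -0.3, 172.9]
force: [-0.1, 0.1, -0.3]
grip_width: 0.0003
```

```bash
python3 g.py 80 -123 178; python3 fr.py d; python3 - <<'E'
import cv2,numpy as np
a=cv2.imread("pics/dscene.png");b=cv2.imread("pics/dside.png");b=cv2.resize(b,(260,240))
cv2.imwrite("pics/v3.png",cv2.resize(np.vstack([a,b]),None,fx=1.36,fy=1.36))
E
```

```text
14.5 H: [ 0.093  -0.1218  0.1752] yaw 172.85447015645767 F [-0.0874  0.1363 -0.2684]
[80.0, -123.0, 178.0] [ 0.013  -0.0012 -0.0027]
scene 382 slope deg 0.6246055018476113 [ -9.6 -12.2 107.9]
knob [  54.5 -126.9  183.2] 0.66
side 462 slope deg 179.46871323132194 [  5.1  11.7 109.4]
knob [ 95.9 -36.3 289.5] 0.6
```

View pics/v3.png

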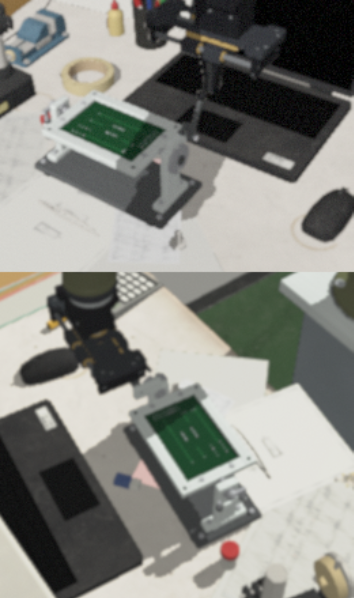

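>>> {"method": "drive_tool", "body": {
  "moves": "0.008 0 0 0 -1; 0.016 0 0 0 -1; 0.023 0 0 0 -1; 0.03 0 0 0 -1; 0.037 0 0 0 -1; 0.043 0 0 0 -1; 0.049 0 0 0 -1; 0.054 0 0 0 -1"
}}

```text
time_s: 15.5
tool_pos: [0.6125, -0.0181, 0.1785]
tool_rot: [180.0, -0.0, 172.8]
force: [0.6, -0.1, 1.0]
grip_width: 0.0001
```

```bash
python3 g.py
```

```text
15.5 H: [ 0.0407 -0.1225  0.1785] yaw 172.82559225224102 F [ 0.5662 -0.1128  0.9808]
```

>>> {"method": "drive_tool", "body": {
  "moves": "0.001 0 0.003 0 -1; 0.003 0 0.004 0 -1; 0.005 0 0.004 0 -1; 0.006 0 0.004 0 -1; 0.007 0 0.004 0 -1; 0.008 0 0.004 0 -1; 0.009 0 0.004 0 -1; 0.009 0 0.004 0 -1"
}}

```text
time_s: 16.3
tool_pos: [0.6041, -0.0171, 0.1746]
tool_rot: [180.0, -0.0, 172.8]
force: [0.3, -0.9, 0.1]
grip_width: 0.0004
```

```bash
python3 g.py
```

```text
16.3 H: [ 0.0322 -0.1226  0.1746] yaw 172.82016166271552 F [ 0.2777 -0.8941  0.0701]
```

No firm resistance yet; push on until the tooth bottoms.

>>> {"method": "drive_tool", "body": {
  "moves": "0.001 0 0 0 -1; 0.001 0 0 0 -1; 0.002 0 0 0 -1; 0.002 0 0 0 -1; 0.003 0 0 0 -1; 0.003 0 0 0 -1; 0.004 0 0 0 -1; 0.004 0 0 0 -1"
}}

```text
time_s: 17.1
tool_pos: [0.6027, -0.017, 0.1748]
tool_rot: [-180.0, 0.3, 172.8]
force: [9.5, -1.9, -5.2]
grip_width: 0.0003
```

```bash
python3 g.py
```

```text
17.1 H: [ 0.0308 -0.1226  0.1748] yaw 172.8163088282624 F [ 9.5266 -1.883  -5.2487]
```

>>> {"method": "drive_tool", "body": {
  "moves": "-0.01 0 0 0 -1; -0.03 0 0 0 -1; -0.05 0 -0.01 0 -1; -0.06 0 -0.04 0 -1; -0.06 0 -0.08 0 -1; -0.05 0 -0.12 0 -1; -0.02 0.02 -0.16 0 -1; 0.02 0.05 -0.2 0 -1"
}}

```text
time_s: 17.9
tool_pos: [0.5958, 0.0246, 0.3651]
tool_rot: [-179.9, -0.0, 172.6]
force: [1.0, 1.8, -0.6]
grip_width: 0.0006
```

>>> {"method": "drive_tool", "body": {
  "moves": "0.03 0.02 -0.01 0 -1; 0.06 0.05 -0.02 0 -1; 0.067 0.075 -0.025 0 -1; 0.067 0.075 -0.025 0 -1; 0.067 0.075 -0.025 0 -1; 0.067 0.075 -0.025 0 -1; 0.067 0.075 -0.025 0 -1; 0.067 0.075 -0.025 0 -1"
}}

```text
time_s: 18.7
tool_pos: [0.5397, 0.1075, 0.388]
tool_rot: [-180.0, -0.0, 172.7]
force: [0.7, 0.7, -0.0]
grip_width: 0.0003
```

```bash
python3 g.py; python3 fr.py e;  python3 - <<'E'
from h import *
np.set_printoptions(precision=4,suppress=True)
o=get_obs();im,d=read_camera("wrist");save("w2",im[100:400,100:500])
for n in("pawl_knob","rail_a"):
    for r in pinpoint("wrist",n)[:2]: print(n,r,toH(w("wrist",r["uv"],dmed(d,r["uv"]),o))*1000)
c=calibration("wrist");K=np.array(c["intrinsics"]);vv,uu=np.mgrid[0:480,0:640]
n=cv2.undistortPoints(np.dstack([uu,vv]).reshape(-1,1,2).astype(np.float64),K,np.array([c["k1"],0,0,0.])).reshape(480,640,2)
P=(np.dstack([n[...,0]*d,-n[...,1]*d,-d,np.ones_like(d)])@T_of("wrist",o).T)[...,:3].reshape(-1,3)[d.ravel()>.2]
q=np.array([toH(p) for p in P])*1000
s=q[(q[:,2]>174)&(q[:,2]<200)&(abs(q[:,1]+123)<25)&(abs(q[:,0]-30)<60)]
print("knob",len(s),cv2.minAreaRect(s[:,:2].astype(np.float32)),np.percentile(s,[1,50,99],axis=0))
a=cv2.imread("pics/escene.png");a=cv2.resize(a,(390,300));b=cv2.imread("pics/w2.png")
cv2.imwrite("pics/v4.png",np.hstack([b,a]))
E
```

```text
18.7 H: [-0.0473 -0.007   0.388 ] yaw 172.70152847352094 F [ 0.6726  0.6544 -0.0024]
scene 378 slope deg 0.7121942918329864 [ -8.8 -11.9 108. ]
knob [   9.9 -127.6  188.7] 0.5
side 474 slope deg 179.74408569496956 [  5.8  10.7 109.4]
knob [  15.2 -120.5  192.2] 0.73
pawl_knob {'uv': [209.6, 266.0], 'conf': 0.61} [  13.8315 -122.4636  193.6683]
rail_a {'uv': [327.8, 269.0], 'conf': 0.87} [ 52.5892   2.4344 109.637 ]
rail_a {'uv': [211.5, 267.5], 'conf': 0.48} [  15.9517 -120.9533  192.6299]
knob 186 ((12.946928024291992, -122.079833984375), (15.007637977600098, 15.006603240966797), 80.82096862792969) [[   5.8482 -129.2543  184.4019]
 [  11.5318 -121.1235  191.2934]
 [  19.6807 -114.9891  194.5759]]
```

View pics/v4.png

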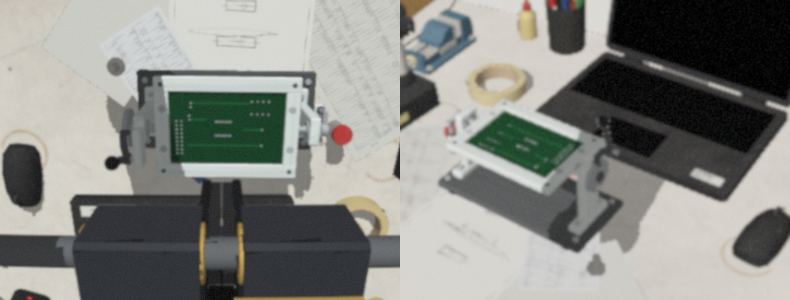

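```bash
python3 -c "
from cell import *
print(sign_off())"
```

```text
the job is handed in; nothing more can be done
None
```

The board is solder side up, the frame is against its other stop, and the latch is locked. I handed the job in at about 19 s of the 69 s allowed.

I did it in the order asked, with closed fingers and only pushing:
- **Unlock:** I pushed the latch knob back to about x = 62 mm on the holder.
- **Turn over:** I pushed the near rail down to about 41°. Then I took the far rail over from behind and pressed it onto the stop, where it settled at about 14 N.
- **Lock:** I pushed the knob forward until it met firm resistance of about 9.5 N, then backed off clear.

Last checks:
- **Frame:** it measured flat to within 1° in both fixed cameras, with the solder side up in the pictures.
- **Latch:** the wrist camera put the knob within about 0.5 mm of its locked position before the start (x = 12.9 mm against 13.5 mm). The single-camera knob readings differ by about 5 mm between cameras, so I relied on that before-and-after comparison.
- **Surroundings:** I planned the pushes to stay on the rails and clear of the board. No bystander looked moved in the parts of the desk the last pictures show. I did not measure the bystanders, and the calculator and screwdriver were out of those views.

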